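# Put the hair stick away, shut the cover over the pins, hold up the mirror lid

### The job

Take the dark hair stick out of the chrome toothbrush stand and stand it fully home in the empty middle socket of the aluminium hair pin box. Then take the lid knob and gently lower the two nested lids together until they are fully shut, and raise the outer (mirror) lid alone to about 65 degrees, leaving the inner cover shut over the pins. Finish while still holding the mirror lid up by its knob, and leave the other things where they are.

Things in the scene. Friction and masses are not known exactly. Their poses are not given: they have to be found in the camera images.
- hair_stick_mid (a point): dark wooden hair stick, 44 mm long, upright, 16 g: shaft 6 mm thick, 26 mm long, tip tapered over 5 mm; then a collar 14 mm wide, 3 mm thick; then a round head 12 mm wide, 15 mm tall, to grip. Point on its axis 22 mm above the tip, 4 mm below the collar's underside; z up the stick. Starts hanging by its collar in an outer slot of the stand (gum_brush is in the other, 70 mm off)
- brush_stand: chrome toothbrush stand, fixed: base 64 x 130 mm, two posts, top plate 44 (x) x 124 (y) x 5 mm, its upper face 90 mm above the counter, with three slots 25 mm long (along x) and 10 mm wide at y = -35, 0 and +35 mm. Origin: centre of its underside
- pin_box: aluminium hair pin box, fixed, 130 (x) x 180 (y) x 58 mm high, 3 mm walls, front face towards -x (the robot). In its front half a wooden socket block 36 (x) x 172 (y) mm, upper face 36 mm above the counter, 22 mm below the rim. Origin: centre of its underside
- socket (a point): centre of the mouth of the empty middle socket in the wooden block's upper face, 25 mm in front (-x) of the box's centre, 36 mm above the counter. Hole 10 mm wide, 1 mm chamfer, 29 mm deep. The hair stick is home when its collar rests on the block: its half-way point is then 4 mm below this point. Axes as the box
- box_hinge (a point): middle of the hinge line both lids turn on, along the box's y axis, at the box's far (+x) top edge, 60 mm above the counter; x, y, z as the box
- cover (a joint): inner lid: a clear pane in a white frame, 122 x 172 x 4 mm, 100 g, nested in the mirror lid. Angle (rad) about the hinge line: 0 fully shut, 1.36 to 1.54 (nearly upright) at the start. Its hinge is stiff (0.25 N m of friction): it stays where it is left at any angle, also under the mirror lid's weight
- mirror_lid (a joint): outer lid: aluminium cap 137 x 187 mm with 14 mm skirt, mirror inside, 180 g. Angle (rad) between it and the inner cover: 0 nested on it, as at the start, at most 1.5; so its angle above shut is cover + mirror_lid. Turns freely, falls back onto the cover if let go. Lowering it pushes the nested cover down with it; raising it leaves the cover where it is
- lid_knob (a point): centre of the 16 mm ball knob on the mirror lid's outside, 18 mm off its face, 17 mm from its free edge, mid-width. From box_hinge, box axes, lid at angle A above shut: x = -118 cos A + 26 sin A, z = 118 sin A + 26 cos A (mm). With lids up it points to +x; it can be pinched from above at any A, a finger either side along y, the ball turning between the pads as the lid swings
- stick_a_mid (a point): dark wooden hair stick like hair_stick, 44 mm long, standing in the left-hand (+y) socket of the block as seen from the robot (55 mm from the middle one); point half-way up it, 22 mm above its tip. Leave it standing
- stick_b_mid (a point): dark wooden hair stick like hair_stick, 44 mm long, standing in the right-hand (-y) socket of the block as seen from the robot (55 mm from the middle one); point half-way up it, 22 mm above its tip. Leave it standing
- gum_brush_mid (a point): white interdental gum brush, 77 mm long, slim 7 mm handle above a 14 mm collar, hanging in the other outer slot of the stand; point half-way along it. Leave it
- mug: red ceramic mug, 80 mm wide, 95 mm high, with two toothbrushes rising to 185 mm; origin centre of its underside. Leave it
- trimmer_case: black plastic trimmer case 160 x 62 x 42 mm lying in front of the toothbrush stand; origin centre of its underside. Leave it
- pebble_dish: low glass dish of pebbles, 92 mm wide, 22 mm high; origin centre of its underside. Leave it
- soap_pump: white ceramic soap pump, 66 mm wide, 170 mm high; origin centre of its underside. Leave it
- cotton_jar: glass jar with a metal cap, 72 mm wide, 90 mm high; origin centre of its underside. Leave it
Things that resemble listed ones, but are neither listed nor needed, are in the scene too. Leave any blue look-alike of the pin_box alone.

How it is judged:
By the outcome, as a careful person would: the job done as asked, in the order asked, and still so for the second after the job is handed in, while the arm keeps its last pose, push and grip.
It also fails if it takes over 59 s, if anything falls off the work surface, if the arm or the gripper's body presses on something with over 40 N, if the wrist force passes 120 N, or if a joint passes its speed limit or range.

### The arm

A 6-joint arm with a two-finger parallel gripper is mounted at the origin on the work surface. World frame = base frame: x ahead of the robot, y to its left, z up, the work surface at z = 0. Lengths are in m, angles in rad, forces in N, time in s.
With the tool pointing down it reaches from about 0.35 to 0.925 m from the base axis. Payload 6.4 kg.
Tool frame: the origin (TCP) lies on the centre line of the jaws, within the pads' length; the fingertips stand 19 mm ahead of it and the grasp point (between the pads) is the TCP; z points along the fingers, x is the direction in which the jaws open and shut, and the axes are right-handed (so a half turn about z gives the same grasp; the last joint's range is limited). The gripper opens to 94 mm and grips with 3 to 60 N. Pads are 16 mm wide; open, the fingers measure 119 mm over their backs; the gripper's body (75 mm by 177 mm) begins 78 mm behind the grasp point.
Start: joints at [1.026, 0.245, 1.558, -0, 1.339, -0.174], TCP at [0.236, 0.606, 0.224] pointing down, gripper open.
Joint ranges: [-3.13, 3.13], [-1.02, 2.26], [0.13, 2.54], [-0.95, 4.09], [0.21, 2.88], [-2.74, 2.74]. Speed limits (rad/s): [2.57, 2.57, 3.14, 3.14, 3.14, 3.14].

### API

Orientations are given as a rotation vector (axis times angle).
In Python, from cell import ctrl gives the robot as it stands. The module is installed in compiled form; this text tells all that it offers.
- The arm moves only by the tool move_arm, never from a script. Its arguments are lists of equal length, an entry for each row: "translation": the shift along the tool's x, y, z in cm, a list of three; "twist": the turn, a rotation vector about the tool's x, y, z in degrees, a list of three. A call has exactly 10 rows; each row is the pose to reach, as a shift and turn from the pose commanded when the call began, along the tool's axes at that moment; what a row does not reach only later rows make up. A row lasts 1/8 s, in which the tool goes at most 62.5 mm and 10.7 degrees, less where a joint would pass 70% of its speed; a pose out of reach is approached as far as the arm can. A call with a gripper value outside its range is refused whole. "jaw" is the closure, from -1 (fully open) to 1 (shut), so that 0 is half open, set as the call begins (left out, the last holds). The fingers move at their own pace and stop on an object; "newtons" is the grip in N (left out, the last holds). Time passes only in rows, so rows that repeat a pose let the fingers close, or fill a call up. It gives the time, the measured TCP pose, the force and the opening at its end, in the units of the state.
- ctrl.observe(): the state, without advancing time (a new reading comes with each control period).
- ctrl.capture(name): name is "scene" or "top"; returns a dict with "img" (420x560x3 uint8, red, green, blue), "range_z" (420x560 float32, m along the optical axis (not along the pixel's ray), 0 where there is no reading), "fovy" (degrees; the focal length in pixels is half the picture's height over the tangent of half this angle, whatever the lens; pixels are square), "cx", "cy" (the principal point, pixels), "k1" (the pictures are not rectified: a ray, as slopes to the right and down, at radius r is drawn at 1 + k1 r^2 times it, then the intrinsics apply), "cam_to_world" (4x4, takes a point from camera to world coordinates). Camera axes: x right, y down, z forward; pixel columns grow to the right and rows downward; lengths in m; the calibration is good to about 2 mm. A picture is of the moment at which its call begins.
- ctrl.sign_off(): hands the job in, once; it reports no verdict.
The state is a dict: "time": time; "q": joint angles; "qvel": joint speeds; "joint_efforts": joint torques, N m; "tcp_pos": TCP position; "tool_rot": TCP orientation; "ft_force": force on the tool from outside, world axes, zero at the start; "moment": the same for the moment, N m; "grip_width": opening from 0.0 (shut) to 1.0 (fully open).
Only numpy, scipy, OpenCV 4.12 (cv2) and the standard library are available. Lean on these libraries where they do the work, as an engineer would, in place of code of your own. Each camera call takes 0.05 s, during which the arm holds its last target. There are 200 camera calls.

## Working session

There is one attempt and no reset: what is moved stays moved. The work goes in short steps, Python scripts to look and compute and a tool call to move; the robot and the scene stay as the last step left them, time stands still between calls to the robot, and variables do not carry over. Pictures are saved under pics/ and viewed, on a budget of 10 in all, crops included, one or two more only if the job needs it, and the job is handed in when it is done.

Besides the shell and the picture viewer there is one more tool, called after "Emit:" by a JSON object that holds its "api" and its "payload". move_arm: Moves the arm, as the interface text tells. Its arguments: {"type":"object","properties":{"translation":{"type":"array"},"twist":{"type":"array"},"jaw":{"type":"number"},"newtons":{"type":"number"}},"required":["translation","twist"]}

```bash
mkdir -p pics; cat > h.py <<'E'
import numpy as np, cv2
from cell import ctrl
from scipy.spatial.transform import Rotation as R
def cap(name,tag):
    c=ctrl.capture(name); np.savez(f'{tag}.npz',**c); return c
def load(tag): return dict(np.load(f'{tag}.npz'))
def world(c,full=True):
    h,w=c['range_z'].shape; f=h/2/np.tan(np.radians(float(c['fovy']))/2)
    u,v=np.meshgrid(np.arange(w),np.arange(h))
    a=(u-c['cx'])/f; b=(v-c['cy'])/f
    x,y=a.copy(),b.copy()
    for _ in range(20):
        s=1+c['k1']*(x*x+y*y); x,y=a/s,b/s
    z=c['range_z']; P=np.stack([x*z,y*z,z],-1)
    T=c['cam_to_world']; return P@T[:3,:3].T+T[:3,3]
def save(img,name,box=None,s=1):
    if box: img=img[box[1]:box[3],box[0]:box[2]]
    cv2.imwrite(f'pics/{name}.png',cv2.resize(img[...,::-1],None,fx=s,fy=s,interpolation=cv2.INTER_CUBIC))
E
python3 - <<'E'
from h import *
for n in('scene','top'):
    c=cap(n,n+'0'); save(c['img'],n+'0',s=1.42); print(n,c['fovy'],c['k1'],c['cam_to_world'].round(3).tolist())
print(ctrl.observe())
E
```

```text
scene 48.785125162356515 -0.03819419681017768 [[-0.405, 0.76, -0.508, 1.059], [0.914, 0.332, -0.232, 0.283], [-0.007, -0.558, -0.83, 1.097], [0.0, 0.0, 0.0, 1.0]]
top 43.378175008597765 0.010881481316874414 [[0.021, -0.983, 0.184, 0.21], [-1.0, -0.021, 0.004, 0.011], [-0.0, -0.184, -0.983, 1.493], [0.0, 0.0, 0.0, 1.0]]
{'time': 0.1, 'q': array([ 1.02589772e+00,  2.45724740e-01,  1.55884514e+00, -1.73405828e-05,
        1.33869257e+00, -1.74119834e-01]), 'qvel': array([-0.00019335, -0.00427873, -0.00376788,  0.00117273,  0.00033668,
        0.00160681]), 'joint_efforts': array([-4.00896784e-05, -4.16905832e+01, -3.15529883e+01,  6.86214329e-02,
        3.08759906e-02, -1.11834092e-05]), 'tcp_pos': array([0.23527536, 0.60540101, 0.22349324]), 'tool_rot': array([ 2.59226641e+00,  1.77350590e+00, -2.37711627e-03]), 'ft_force': array([0.19522953, 1.26109882, 0.16159978]), 'moment': array([ 0.00068796,  0.01924859, -0.00738932]), 'grip_width': 1.0008551342703262}
```

View pics/scene0.png

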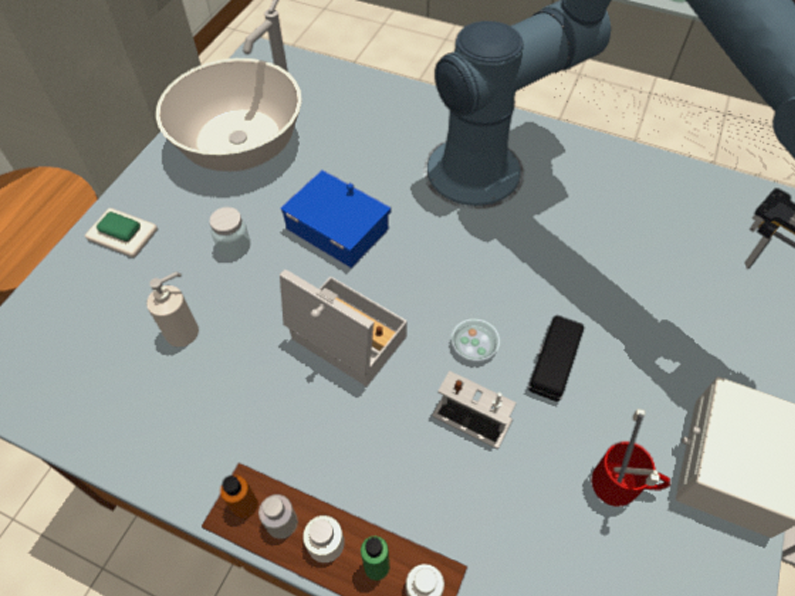

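View pics/top0.png

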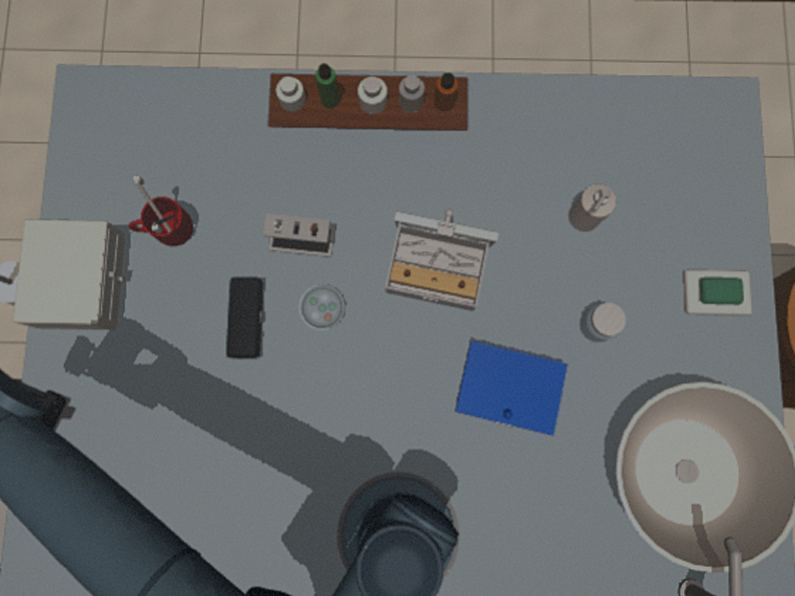

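The scene view shows the open box at (345,325), the stand at (477,405) with the stick at (458,385), and the blue decoy at (335,215). In the top view, the stick head is at (315,228), the gum brush at (277,226), the box at (437,260), the knob at (449,215) and the sockets around (434,280).

```bash
python3 - <<'E'
from h import *
c=load('top0'); save(c['img'],'topcrop',(180,135,360,225),4.4)
W=world(c); img=c['img']; 
u,v=np.meshgrid(np.arange(560),np.arange(420))
def reg(n,m): 
    p=W[m]; print(n,m.sum(),p.mean(0).round(4),np.median(p,0).round(4),p.min(0).round(3),p.max(0).round(3))
z=W[...,2]
st=(u>180)&(u<240)&(v>145)&(v<185)
pl=st&(abs(z-.09)<.004); reg('plate',pl)
print(cv2.minAreaRect(W[pl][:,:2].astype(np.float32)*1000))
reg('stick head',st&(z>.097)&(u>215)); reg('gum',st&(z>.097)&(u<205))
bx=(u>265)&(u<352)&(v>140)&(v<220)
rim=bx&(abs(z-.058)<.004); reg('rim',rim); print(cv2.minAreaRect(W[rim][:,:2].astype(np.float32)*1000))
blk=bx&(abs(z-.036)<.003); reg('block',blk); print(cv2.minAreaRect(W[blk][:,:2].astype(np.float32)*1000))
hd=bx&(z>.044)&(z<.056)
for k in ((270,300),(315,345)):
    reg('heads',hd&(u>k[0])&(u<k[1])&(v>188)&(v<204))
kn=bx&(z>.17)&(v<153)&(u>308)&(u<325); reg('knob',kn)
lid=bx&(z>.1); reg('lid',lid)
s=load('scene0');S=world(s);
m=(S[...,2]>.1)&(abs(S[...,0]-.62)<.15)&(abs(S[...,1]+.1)<.2)&(S[...,2]<.22); reg('scene lid',m)
uu,vv=np.where(m)[1],np.where(m)[0]; print(uu.min(),uu.max(),vv.min(),vv.max())
E
```

```text
plate 486 [0.5741 0.2095 0.0898] [0.5737 0.2142 0.0897] [0.547 0.146 0.086] [0.602 0.271 0.094]
((574.2649536132812, 208.32113647460938), (124.10454559326172, 45.09956741333008), 84.85928344726562)
stick head 22 [0.5364 0.1572 0.2317] [0.5697 0.1719 0.1064] [0.21  0.011 0.097] [0.576 0.179 1.493]
gum 22 [0.4563 0.1679 0.5517] [0.5707 0.2409 0.1223] [0.21  0.011 0.098] [0.579 0.245 1.493]
rim 227 [ 0.5083 -0.0639  0.0576] [ 0.4967 -0.0576  0.0575] [ 0.433 -0.168  0.054] [0.593 0.034 0.062]
((512.5743408203125, -67.24964904785156), (182.76507568359375, 131.01626586914062), 78.9299545288086)
block 559 [ 0.4917 -0.0618  0.036 ] [ 0.4896 -0.0586  0.036 ] [ 0.434 -0.163  0.033] [0.59  0.034 0.039]
((512.1771240234375, -64.97835540771484), (176.44967651367188, 128.8621826171875), 78.87593078613281)
heads 28 [0.4896 0.0056 0.0512] [ 0.496  -0.0046  0.0517] [ 0.464 -0.033  0.045] [0.506 0.034 0.056]
heads 24 [ 0.4806 -0.1296  0.0516] [ 0.4782 -0.1189  0.0527] [ 0.468 -0.155  0.045] [ 0.508 -0.11   0.056]
knob 32 [ 0.5825 -0.0793  0.1852] [ 0.5823 -0.0793  0.1857] [ 0.576 -0.086  0.178] [ 0.589 -0.073  0.19 ]
lid 616 [ 0.5395 -0.0708  0.255 ] [ 0.5554 -0.075   0.1929] [ 0.21  -0.167  0.1  ] [0.589 0.017 1.493]
scene lid 2076 [0.4156 0.1498 0.0094] [0.4151 0.1487 0.0017] [ 0.21   0.011 -0.01 ] [0.508 0.249 1.493]
197 263 190 254
```

View pics/topcrop.png

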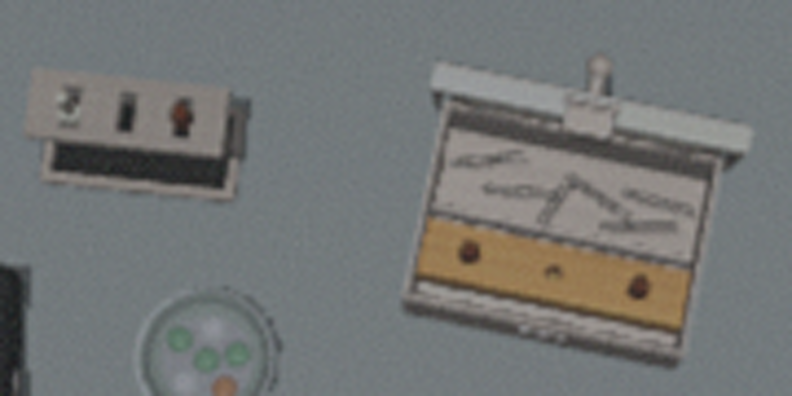

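The crop shows the stick head at (181,117), the socket mouth at (553,271), the standing sticks at (470,251) and (639,287), and the knob at (599,62). I'll turn these into positions.

```bash
cat >> h.py <<'E'
def ray(c,u,v,z):
    h=c['range_z'].shape[0]; f=h/2/np.tan(np.radians(float(c['fovy']))/2)
    a,b=(u-c['cx'])/f,(v-c['cy'])/f; x,y=a,b
    for _ in range(20):
        s=1+c['k1']*(x*x+y*y); x,y=a/s,b/s
    T=c['cam_to_world']; d=T[:3,:3]@[x,y,1]; o=T[:3,3]
    return o+d*(z-o[2])/d[2]
E
python3 - <<'E'
from h import *
c=load('top0'); q=lambda x,y,z: ray(c,180+x/4.4-.4,135+y/4.4-.4,z).round(4)
print('stick head',q(181,117,.1)); print('gum',q(68,105,.1))
print('socket',q(553,271,.036)); print('a,b',q(470,251,.048),q(639,287,.048))
print('knob',q(599,64,.182))
print('front corners',q(404,309,.058),q(680,365,.058))
s=load('scene0'); W=world(s); z=W[...,2]
print('scene stick ray',ray(s,458/1.42,385/1.42,.1).round(4))
m=(z>.097)&(z<.115)&(np.hypot(W[...,0]-.57,W[...,1]-.173)<.02); print('scene head pts',W[m].mean(0).round(4),m.sum())
m=(z>.1)&(z<.24)&(abs(W[...,0]-.57)<.06)&(W[...,1]<.06)&(W[...,1]>-.2)
# outer lid plane
P=W[m]; yb=np.array([np.cos(np.radians(78.93)),np.sin(np.radians(78.93))]); xb=np.array([yb[1],-yb[0]])
L=np.stack([(P[:,:2]-[.5125,-.0672])@xb,(P[:,:2]-[.5125,-.0672])@yb,P[:,2]],1)
k=(L[:,0]>np.percentile(L[:,0],97)); print(len(P),'knob-ish',L[k].mean(0).round(4))
k=abs(L[:,1])>.03; a=np.polyfit(L[k,2],L[k,0],1); print('plane x=',a, 'lid angle',np.degrees(np.arctan2(1,-a[0])), L[k].min(0).round(3),L[k].max(0).round(3))
E
```

```text
stick head [0.5685 0.1721 0.1   ]
gum [0.5746 0.2423 0.1   ]
socket [ 0.4886 -0.062   0.036 ]
a,b [ 0.4982 -0.0087  0.048 ] [ 0.4772 -0.1159  0.048 ]
knob [ 0.5844 -0.0802  0.182 ]
front corners [0.4582 0.0322 0.058 ] [ 0.4264 -0.1408  0.058 ]
scene stick ray [0.5722 0.1752 0.1   ]
scene head pts [0.5732 0.1756 0.1067] 26
2076 knob-ish [ 0.0714 -0.0003  0.1481]
plane x= [-0.21247738  0.08907334] lid angle 78.00434088114615 [ 0.035 -0.091  0.1  ] [0.069 0.098 0.199]
```

```bash
cat >> h.py <<'E'
def go(p,yaw=None):
    "shift in tool axes (cm) and turn (deg) to world p, tool down with jaw axis at yaw deg"
    o=ctrl.observe(); A=R.from_rotvec(o['tool_rot'])
    t=A.inv().apply(np.array(p)-o['tcp_pos'])*100
    tw=np.zeros(3)
    if yaw is not None:
        y=np.radians(yaw); X=np.array([np.cos(y),np.sin(y),0]);Z=np.array([0,0,-1.])
        B=R.from_matrix(np.stack([X,np.cross(Z,X),Z],1)); tw=np.degrees((A.inv()*B).as_rotvec())
    print(t.round(2).tolist(),tw.round(2).tolist(),'tcp',o['tcp_pos'].round(4))
E
python3 - <<'E'
from h import *
go((.33,.38,.25),79); go((.5715,.1735,.19),79)
E
```

```text
[-17.58, 17.0, -2.63] [-0.02, 0.09, -10.24] tcp [0.2353 0.6054 0.2235]
[-28.07, 46.99, 3.38] [-0.02, 0.09, -10.24] tcp [0.2353 0.6054 0.2235]
```

Emit:
{"api": "move_arm", "payload": {"translation": [[-4.4,4.2,-0.6],[-8.8,8.5,-1.3],[-13,12.7,-2],[-17.6,17,-2.6],[-19.5,22.5,-1.5],[-21.5,28,-0.5],[-23.5,33.5,1],[-25.5,39,2],[-28.1,47,3.4],[-28.1,47,3.4]], "twist": [[0,0,-2],[0,0,-4],[0,0,-6],[0,0,-8],[0,0,-10.2],[0,0,-10.2],[0,0,-10.2],[0,0,-10.2],[0,0,-10.2],[0,0,-10.2]], "jaw": 0.15}}

```text
time: 1.35
tcp_pos: [0.573, 0.1713, 0.1892]
tool_rot: [-2.427, -1.993, 0.002]
ft_force: [-0.5, -0.2, -0.3]
grip_width: 0.422
```

```bash
python3 - <<'E'
from h import *
c=cap('scene','s1'); save(c['img'],'s1',(255,200,425,330),4.6)
go((.5715,.1735,.1135),79)
E
```

```text
[0.24, -0.27, 7.56] [-0.06, 0.06, -0.24] tcp [0.5737 0.1707 0.189 ]
```

View pics/s1.png

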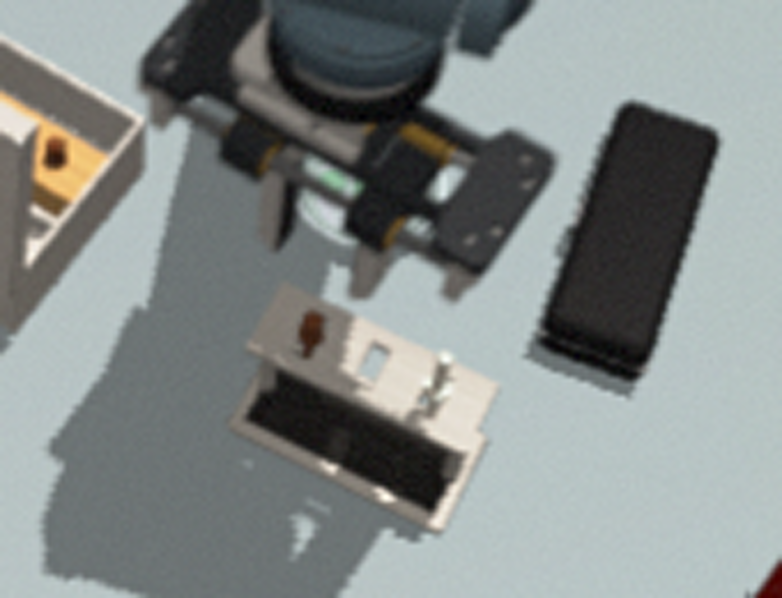

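```bash
python3 - <<'E'
from h import *
c=load('s1'); q=lambda x,y,z: ray(c,255+x/4.6-.4,200+y/4.6-.4,z).round(4)
print('head centre',q(312,328,.1)); a,b=q(277,245,.170),q(364,295,.170); print('tips',a,b,(a+b)/2)
print(ctrl.observe()['tcp_pos'],ctrl.observe()['qvel'].round(4))
E
```

```text
head centre [0.5717 0.1747 0.1   ]
tips [0.5706 0.1505 0.17  ] [0.5793 0.1992 0.17  ] [0.57495 0.17485 0.17   ]
[0.57373532 0.17071414 0.18904992] [ 0.0566 -0.0473  0.0387  0.0138  0.0196  0.0464]
```

Emit:
{"api": "move_arm", "payload": {"translation": [[-0.2,-0.1,0.5],[-0.2,-0.1,1.5],[-0.2,-0.1,3],[-0.2,-0.1,4.5],[-0.2,-0.1,6],[-0.2,-0.1,7],[-0.2,-0.1,7.5],[-0.2,-0.1,7.6],[-0.2,-0.1,7.6],[-0.2,-0.1,7.6]], "twist": [[0,0,0],[0,0,0],[0,0,0],[0,0,0],[0,0,0],[0,0,0],[0,0,0],[0,0,0],[0,0,0],[0,0,0]]}}

```text
time: 2.65
tcp_pos: [0.5708, 0.1719, 0.115]
tool_rot: [2.425, 1.997, 0.001]
ft_force: [-0.5, -0.4, 0.1]
grip_width: 0.424
```

```bash
python3 - <<'E'
from h import *
c=cap('scene','s2'); save(c['img'],'s2',(285,215,385,290),7.5)
print(ctrl.observe())
E
```

```text
{'time': 2.7, 'q': array([ 1.02483326e-01,  2.41721127e-01,  1.77511392e+00,  3.26291205e-05,
        1.12385480e+00, -1.27554603e+00]), 'qvel': array([ 0.00038107,  0.0022151 , -0.00078171,  0.00163464,  0.00099109,
       -0.0010638 ]), 'joint_efforts': array([-6.07126000e-03, -3.81987262e+01, -2.82749104e+01,  5.62175555e-03,
        7.41719990e-02,  4.70886971e-05]), 'tcp_pos': array([0.57072561, 0.17189712, 0.11495965]), 'tool_rot': array([2.42455715e+00, 1.99703286e+00, 1.20650720e-03]), 'ft_force': array([ 0.45172858, -0.26832655, -0.09549634]), 'moment': array([ 0.02309663, -0.02724329, -0.01235785]), 'grip_width': 0.4252068091411866}
```

View pics/s2.png

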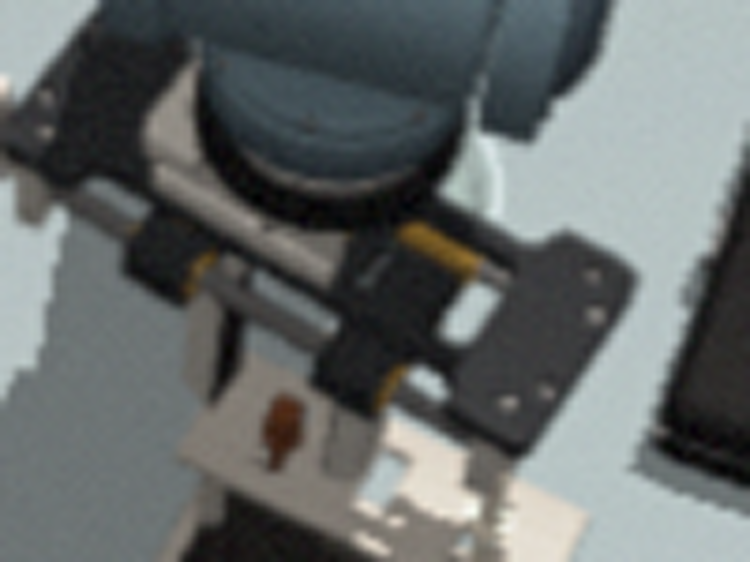

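The fingertips at (205,395) and (350,475) straddle the head at (285,420), centred. I'll grip and lift.

Emit:
{"api": "move_arm", "payload": {"translation": [[0,0,0],[0,0,0],[0,0,0],[0,0,0],[0,0,0],[0,0,0],[0,0,-0.5],[0,0,-2],[0,0,-4],[0,0,-6]], "twist": [[0,0,0],[0,0,0],[0,0,0],[0,0,0],[0,0,0],[0,0,0],[0,0,0],[0,0,0],[0,0,0],[0,0,0]], "jaw": 1, "newtons": 20}}

```text
time: 3.95
tcp_pos: [0.5709, 0.1719, 0.1767]
tool_rot: [2.424, 1.997, 0.002]
ft_force: [0.3, 0.4, 0.1]
grip_width: 0.118
```

```bash
python3 - <<'E'
from h import *
go((.488,.1,.175)); go((.489,-.062,.17)); go((.489,-.062,.12))
E
```

```text
[-8.64, -6.76, 0.16] [0.0, 0.0, 0.0] tcp [0.5709 0.1719 0.1767]
[-24.53, -3.55, 0.65] [0.0, 0.0, 0.0] tcp [0.5709 0.1719 0.1767]
[-24.53, -3.56, 5.65] [0.0, 0.0, 0.0] tcp [0.5709 0.1719 0.1767]
```

Emit:
{"api": "move_arm", "payload": {"translation": [[-3,-3,0.1],[-6,-5.5,0.1],[-9,-6.5,0.1],[-13,-5.8,0.1],[-17,-5,0.2],[-20.5,-4.3,0.4],[-23.5,-3.7,0.6],[-24.5,-3.5,1.5],[-24.5,-3.5,3],[-24.5,-3.5,3]], "twist": [[0,0,0],[0,0,0],[0,0,0],[0,0,0],[0,0,0],[0,0,0],[0,0,0],[0,0,0],[0,0,0],[0,0,0]]}}

```text
time: 5.2
tcp_pos: [0.4879, -0.0605, 0.1426]
tool_rot: [-2.421, -1.996, 0.003]
ft_force: [0.1, 0.8, 0.0]
grip_width: 0.123
```

Emit:
{"api": "move_arm", "payload": {"translation": [[0,0,0.5],[0,0,1],[0,0,1.5],[0,0,2],[0,0,2.3],[0,0,2.5],[0,0,2.5],[0,0,2.5],[0,0,2.5],[0,0,2.5]], "twist": [[0,0,0],[0,0,0],[0,0,0],[0,0,0],[0,0,0],[0,0,0],[0,0,0],[0,0,0],[0,0,0],[0,0,0]]}}

```text
time: 6.45
tcp_pos: [0.4892, -0.0619, 0.1196]
tool_rot: [2.425, 1.997, 0.0]
ft_force: [0.5, -0.2, 0.2]
grip_width: 0.12
```

```bash
python3 - <<'E'
from h import *
c=cap('scene','s3'); t=cap('top','t3')
A=c['img'][180:290,190:330]; B=t['img'][140:250,250:390]
save(np.vstack([A,B]),'s3',s=2.7) if 0 else save(np.hstack([A,B]),'s3',s=2.85)
print(ctrl.observe()['tcp_pos'],ctrl.observe()['ft_force'],ctrl.observe()['moment'])
E
```

```text
[ 0.4891454  -0.06190529  0.11950884] [-0.03723633  0.71072895 -0.07565605] [ 0.03914659 -0.03071631  0.00641459]
```

View pics/s3.png

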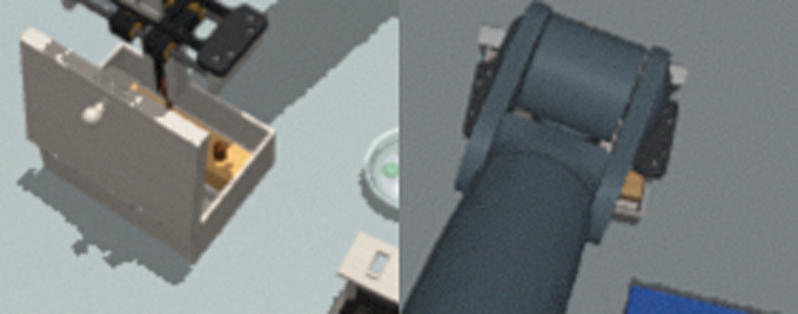

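The lid hides the socket in both views. Only the held stick at about (165,98) and stick_a's head at (221,150) show, so I'll enlarge those to compare them.

```bash
python3 - <<'E'
from h import *
c=load('s3'); save(c['img'],'s3b',(225,185,295,235),11)
E
python3 - <<'E'
from h import *
cap('scene','s3'); c=load('s3'); save(c['img'],'s3b',(225,185,295,235),11)
E
```

```text
(no output)
```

View pics/s3b.png

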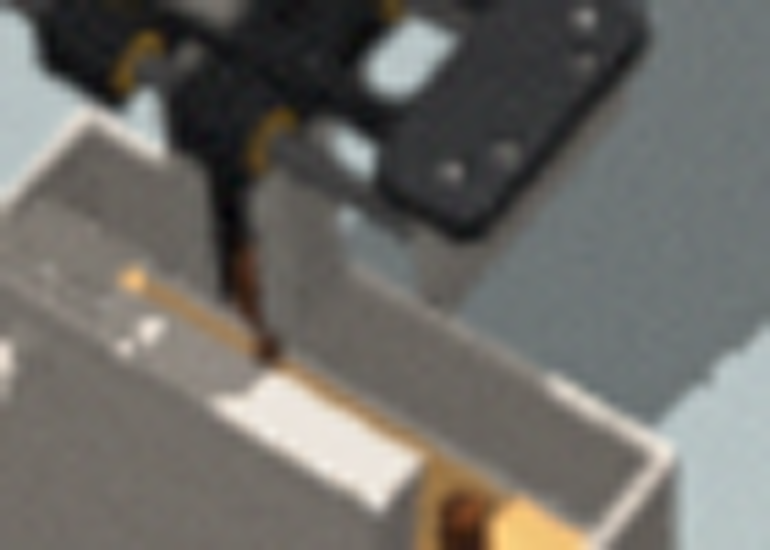

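```bash
cat >> h.py <<'E'
def proj(c,p):
    T=np.linalg.inv(c['cam_to_world']); q=T[:3,:3]@np.array(p)+T[:3,3]; f=c['range_z'].shape[0]/2/np.tan(np.radians(float(c['fovy']))/2)
    x,y=q[0]/q[2],q[1]/q[2]; s=1+c['k1']*(x*x+y*y); return np.array([f*x*s+c['cx'],f*y*s+c['cy']])
E
python3 - <<'E'
from h import *
c=load('s3'); o=ctrl.observe()['tcp_pos']; print(o)
P=lambda p:((proj(c,p)-[225,185]+.45)*11).round(0)
for dz,n in ((-.007,'head top'),(-.019,'fingertip'),(-.022,'head bottom'),(-.025,'collar bottom'),(-.051,'tip')):
    print(n,P(o+[0,0,dz]), 'with cam bias',P(o+[.0013,.004,dz]))
yb=np.array([np.cos(np.radians(78.93)),np.sin(np.radians(78.93)),0])
s=np.array([.4881,-.062,.036]); print('a head',P(s+.055*yb+[0,0,.012]),'a biased',P(s+.055*yb+[.0013,.004,.012]))
xb=np.array([yb[1],-yb[0],0]); b=s+.025*xb
for sx,sy in((-1,1),(-1,-1)): print('rim corner',P(b+sx*.065*xb+sy*.09*yb+[0,0,.022]))
print('front L/R inner rim etc; pixel (675,450) ->',ray(c,225+675/11-.45,185+450/11-.45,.058),'box pred',b-.065*xb+.09*yb)
q=lambda x,y,z: ray(c,225+x/11-.45,185+y/11-.45,z).round(4)
print('(92,108)',q(92,108,.058),'pred',b-.065*xb-.09*yb,'a?',q(466,515,.052), s+.055*yb)
E
```

```text
[ 0.48912653 -0.06189967  0.11948919]
head top [256. 263.] with cam bias [269. 273.]
fingertip [259. 291.] with cam bias [272. 301.]
head bottom [260. 298.] with cam bias [273. 308.]
collar bottom [261. 305.] with cam bias [274. 315.]
tip [268. 365.] with cam bias [280. 375.]
a head [457. 517.] a biased [470. 527.]
rim corner [672. 450.]
rim corner [ 81. 102.]
front L/R inner rim etc; pixel (675,450) -> [0.46595131 0.03472956 0.058     ] box pred [0.466125   0.03400573 0.036     ]
(92,108) [ 0.432  -0.1394  0.058 ] pred [ 0.43156353 -0.14264507  0.036     ] a? [ 0.4994 -0.0053  0.052 ] [ 0.49866045 -0.00802337  0.036     ]
```

Emit:
{"api": "move_arm", "payload": {"translation": [[0.1,0,0.5],[0.1,0,1],[0.1,0,1.5],[0.1,0,2],[0.1,0,2.5],[0.1,0,2.9],[0.1,0,3.2],[0.1,0,3.5],[0.1,0,3.8],[0.1,0,4]], "twist": [[0,0,0],[0,0,0],[0,0,0],[0,0,0],[0,0,0],[0,0,0],[0,0,0],[0,0,0],[0,0,0],[0,0,0]]}}

```text
time: 7.85
tcp_pos: [0.4893, -0.0609, 0.0793]
tool_rot: [-2.425, -1.997, -0.0]
ft_force: [0.5, -0.5, -0.1]
grip_width: 0.114
```

Emit:
{"api": "move_arm", "payload": {"translation": [[0,0,0.3],[0,0,0.6],[0,0,0.9],[0,0,1.2],[0,0,1.4],[0,0,1.6],[0,0,1.7],[0,0,1.8],[0,0,1.85],[0,0,1.85]], "twist": [[0,0,0],[0,0,0],[0,0,0],[0,0,0],[0,0,0],[0,0,0],[0,0,0],[0,0,0],[0,0,0],[0,0,0]]}}

```text
time: 9.1
tcp_pos: [0.4893, -0.0609, 0.061]
tool_rot: [2.425, 1.997, 0.0]
ft_force: [0.0, -0.5, -0.1]
grip_width: 0.12
```

Nearly home with no side load; go 3 mm further to seat it.

Emit:
{"api": "move_arm", "payload": {"translation": [[0,0,0.05],[0,0,0.1],[0,0,0.15],[0,0,0.2],[0,0,0.2],[0,0,0.2],[0,0,0.2],[0,0,0.2],[0,0,0.2],[0,0,0.2]], "twist": [[0,0,0],[0,0,0],[0,0,0],[0,0,0],[0,0,0],[0,0,0],[0,0,0],[0,0,0],[0,0,0],[0,0,0]]}}

```text
time: 10.35
tcp_pos: [0.4897, -0.061, 0.0603]
tool_rot: [-2.425, -1.998, 0.0]
ft_force: [-5.5, 0.8, 10.7]
grip_width: 0.12
```

Contact at 10.7 N where predicted, so the stick is seated. Release and rise.

Emit:
{"api": "move_arm", "payload": {"translation": [[0,0,-0.1],[0,0,-0.1],[0,0,-0.1],[0,0,-0.1],[0,0,-0.6],[0,0,-2],[0,0,-4.5],[0,0,-8],[0,0,-12],[0,0,-16]], "twist": [[0,0,0],[0,0,0],[0,0,0],[0,0,0],[0,0,0],[0,0,0],[0,0,0],[0,0,0],[0,0,0],[0,0,0]], "jaw": 0.36}}

```text
time: 11.6
tcp_pos: [0.4893, -0.0609, 0.2214]
tool_rot: [2.424, 1.997, 0.001]
ft_force: [-0.6, -0.9, -0.3]
grip_width: 0.321
```

```bash
python3 - <<'E'
from h import *
o=ctrl.observe(); print(o['tcp_pos'],o['grip_width'])
go((.585,-.079,.26),79); go((.585,-.079,.188),79)
E
```

```text
[ 0.48928063 -0.06087852  0.22138981] 0.3209792860449734
[0.05, 9.75, -3.85] [0.08, 0.01, -0.04] tcp [ 0.4893 -0.0609  0.2214]
[0.06, 9.74, 3.35] [0.08, 0.01, -0.04] tcp [ 0.4893 -0.0609  0.2214]
```

Emit:
{"api": "move_arm", "payload": {"translation": [[0,0,-2],[0,1,-4],[0,4,-4],[0,7.5,-4],[0,9.6,-4],[0,9.6,-3],[0,9.6,-1],[0,9.6,1.5],[0,9.6,3.3],[0,9.6,3.3]], "twist": [[0,0,0],[0,0,0],[0,0,0],[0,0,0],[0,0,0],[0,0,0],[0,0,0],[0,0,0],[0,0,0],[0,0,0]]}}

```text
time: 12.85
tcp_pos: [0.5818, -0.0788, 0.1837]
tool_rot: [-2.422, -1.995, 0.004]
ft_force: [-0.3, 0.4, -0.5]
grip_width: 0.321
```

```bash
python3 - <<'E'
from h import *
c=cap('scene','s4'); save(c['img'],'s4',(180,165,300,255),6.6)
o=ctrl.observe(); print(o['tcp_pos'],o['ft_force'],o['grip_width'])
E
```

```text
[ 0.58283303 -0.07909349  0.18526304] [0.24657438 0.33587475 1.1224646 ] 0.32179668175073745
```

View pics/s4.png

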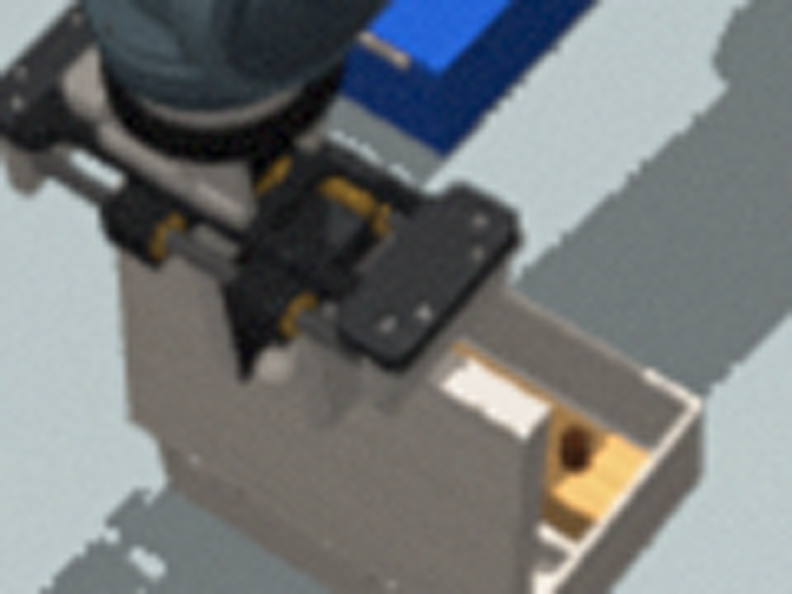

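The knob at (275,362) sits between the fingers, whose tips are at about (245,375) and (340,410). I'll work out the offset from there.

```bash
python3 - <<'E'
from h import *
c=load('s4'); P=lambda p:((proj(c,p)-[180,165]+.45)*6.6).round(1)
p0=np.array([.5835,-.079,.181]); b=P(p0); print(b,P(p0+[.001,0,0])-b,P(p0+[0,.001,0])-b,P(p0+[0,0,.001])-b)
q=ray(c,180+275/6.6-.45,165+362/6.6-.45,.181); print(q)
W=world(c); print([W[int(165+r/6.6),int(180+k/6.6)].round(4).tolist() for k,r in ((275,362),(272,358),(280,366))])
print(ctrl.observe()['tcp_pos'])
E
```

```text
[279.4 368.4] [-1.3  2.1] [2.5 0.9] [-0.3 -1.5]
[ 0.58174568 -0.0816861   0.181     ]
[[0.5855, -0.0792, 0.1896], [0.5855, -0.0792, 0.1896], [0.5858, -0.0767, 0.1873]]
[ 0.58283303 -0.07909349  0.18526304]
```

Emit:
{"api": "move_arm", "payload": {"translation": [[-0.1,0,0],[-0.2,0,0],[-0.2,0,0],[-0.2,0,0],[-0.2,0,0],[-0.2,0,0],[-0.2,0,0],[-0.2,0,0],[-0.2,0,0],[-0.2,0,0]], "twist": [[0,0,0],[0,0,0],[0,0,0],[0,0,0],[0,0,0],[0,0,0],[0,0,0],[0,0,0],[0,0,0],[0,0,0]], "jaw": 1, "newtons": 25}}

```text
time: 14.15
tcp_pos: [0.584, -0.08, 0.1872]
tool_rot: [-2.425, -1.997, -0.006]
ft_force: [1.1, 5.2, 0.9]
grip_width: 0.153
```

```bash
python3 - <<'E'
from h import *
o=ctrl.observe(); print(o['tcp_pos'],o['ft_force'],o['grip_width']*94)
A0=1.40; f=lambda A:np.array([-.118*np.cos(A)+.026*np.sin(A),.118*np.sin(A)+.026*np.cos(A)])
for d in np.arange(0,81,4): 
    A=A0-np.radians(d); k=(f(A)-f(A0))*100; print(d,'tool y,z',k[0].round(2),(-k[1]).round(2))
E
```

```text
[ 0.58404649 -0.07996967  0.18715167] [1.07337451 5.18588564 0.86805403] 14.404135010277004
0 tool y,z 0.0 -0.0
4 tool y,z -0.84 -0.01
8 tool y,z -1.69 0.04
12 tool y,z -2.52 0.15
16 tool y,z -3.35 0.31
20 tool y,z -4.16 0.54
24 tool y,z -4.96 0.82
28 tool y,z -5.73 1.15
32 tool y,z -6.48 1.54
36 tool y,z -7.2 1.98
40 tool y,z -7.89 2.47
44 tool y,z -8.54 3.0
48 tool y,z -9.15 3.58
52 tool y,z -9.73 4.2
56 tool y,z -10.25 4.86
60 tool y,z -10.73 5.55
64 tool y,z -11.16 6.28
68 tool y,z -11.54 7.03
72 tool y,z -11.86 7.81
76 tool y,z -12.13 8.61
80 tool y,z -12.35 9.43
```

Emit:
{"api": "move_arm", "payload": {"translation": [[0.1,-0.2,0],[0.1,-0.42,0],[0.1,-0.84,0],[0.1,-1.26,0],[0.1,-1.7,0],[0.1,-2.1,0.1],[0.1,-2.5,0.15],[0.1,-2.9,0.2],[0.1,-3.35,0.3],[0.1,-3.35,0.3]], "twist": [[0,0,0],[0,0,0],[0,0,0],[0,0,0],[0,0,0],[0,0,0],[0,0,0],[0,0,0],[0,0,0],[0,0,0]]}}

```text
time: 15.4
tcp_pos: [0.5506, -0.0735, 0.1841]
tool_rot: [2.425, 1.997, 0.002]
ft_force: [0.5, 5.1, 6.6]
grip_width: 0.153
```

```bash
python3 - <<'E'
from h import *
o=ctrl.observe(); print(o['tcp_pos'],o['ft_force'],o['moment'],o['grip_width']*94)
c=cap('scene','s5'); W=world(c); xb=np.array([.9813,-.192]);yb=np.array([.192,.9813])
L=np.stack([(W[...,:2]-[.5770,-.0785])@xb,(W[...,:2]-[.5770,-.0785])@yb,W[...,2]],-1)
m=(abs(L[...,1])>.05)&(abs(L[...,1])<.09)&(L[...,2]>.07)&(L[...,0]<.02)&(L[...,0]>-.12)&(L[...,2]<.2)
Q=L[m]
for s in(1,-1):
    k=Q[:,1]*s>0
    a=np.polyfit(Q[k,2],Q[k,0],1); r=Q[k,0]-np.polyval(a,Q[k,2]); g=abs(r)<.004; a=np.polyfit(Q[k][g,2],Q[k][g,0],1); print(k.sum(),g.sum(),np.degrees(np.arctan2(1,-a[0])))
E
```

```text
[ 0.55058816 -0.07349916  0.18406654] [0.52238668 5.1124148  6.60530085] [ 0.90596467 -0.13027001  0.01121021] 14.373978122616327
685 600 64.59629901553406
497 486 64.97440755087123
```

Emit:
{"api": "move_arm", "payload": {"translation": [[0.1,-0.3,0.05],[0.1,-0.8,0.15],[0.1,-1.2,0.3],[0.1,-1.6,0.45],[0.1,-2,0.6],[0.1,-2.4,0.8],[0.1,-2.75,1],[0.1,-3.1,1.2],[0.1,-3.5,1.4],[0.1,-3.85,1.6]], "twist": [[0,0,0],[0,0,0],[0,0,0],[0,0,0],[0,0,0],[0,0,0],[0,0,0],[0,0,0],[0,0,0],[0,0,0]]}}

```text
time: 16.7
tcp_pos: [0.512, -0.0659, 0.1668]
tool_rot: [-2.425, -1.997, 0.003]
ft_force: [-0.5, 1.1, 5.0]
grip_width: 0.153
```

Emit:
{"api": "move_arm", "payload": {"translation": [[0,-0.3,0.2],[0,-0.65,0.45],[0,-1,0.75],[0,-1.3,1],[0,-1.65,1.3],[0,-1.95,1.6],[0,-2.25,1.9],[0,-2.55,2.25],[0,-2.8,2.55],[0,-3.05,2.85]], "twist": [[0,0,0],[0,0,0],[0,0,0],[0,0,0],[0,0,0],[0,0,0],[0,0,0],[0,0,0],[0,0,0],[0,0,0]]}}

```text
time: 17.95
tcp_pos: [0.4828, -0.06, 0.1382]
tool_rot: [2.424, 1.997, -0.001]
ft_force: [-2.6, -4.3, 2.3]
grip_width: 0.153
```

```bash
python3 - <<'E'
from h import *
o=ctrl.observe(); print(o['tcp_pos'],o['ft_force'],o['moment'],o['grip_width']*94)
x=(o['tcp_pos'][:2]-[.577,-.0785])@[.9813,-.192]; print('box x',x, 'pred',-.118*np.cos(1.4-np.radians(56))+.026*np.sin(1.4-np.radians(56)))
E
```

```text
[ 0.48280631 -0.05997277  0.1381597 ] [-2.5927759  -4.29672479  2.34494126] [-0.8602075   0.19902054 -0.00408782] 14.361116072799136
box x -0.09598949164914637 pred -0.0969544430621177
```

Emit:
{"api": "move_arm", "payload": {"translation": [[-0.1,-0.3,0.3],[-0.1,-0.5,0.65],[-0.1,-0.75,1.05],[-0.1,-0.95,1.4],[-0.1,-1.15,1.8],[-0.1,-1.3,2.1],[-0.1,-1.45,2.45],[-0.1,-1.6,2.8],[-0.1,-1.7,3.05],[-0.1,-1.75,3.2]], "twist": [[0,0,0],[0,0,0],[0,0,0],[0,0,0],[0,0,0],[0,0,0],[0,0,0],[0,0,0],[0,0,0],[0,0,0]]}}

```text
time: 19.2
tcp_pos: [0.4652, -0.057, 0.1061]
tool_rot: [-2.424, -1.997, 0.0]
ft_force: [-2.5, 3.7, 2.3]
grip_width: 0.152
```

Emit:
{"api": "move_arm", "payload": {"translation": [[0,-0.1,0.2],[0,-0.15,0.4],[0,-0.2,0.6],[0,-0.25,0.8],[0,-0.3,0.95],[0,-0.35,1.1],[0,-0.35,1.2],[0,-0.4,1.25],[0,-0.4,1.3],[0,-0.4,1.35]], "twist": [[0,0,0],[0,0,0],[0,0,0],[0,0,0],[0,0,0],[0,0,0],[0,0,0],[0,0,0],[0,0,0],[0,0,0]]}}

```text
time: 20.45
tcp_pos: [0.4616, -0.0564, 0.0929]
tool_rot: [-2.425, -1.997, -0.0]
ft_force: [-0.7, 5.0, 2.0]
grip_width: 0.151
```

Emit:
{"api": "move_arm", "payload": {"translation": [[0,0,0.05],[0,0,0.1],[0,0,0.15],[0,0,0.15],[0,0,0.15],[0,0,0.15],[0,0,0.15],[0,0,0.15],[0,0,0.15],[0,0,0.15]], "twist": [[0,0,0],[0,0,0],[0,0,0],[0,0,0],[0,0,0],[0,0,0],[0,0,0],[0,0,0],[0,0,0],[0,0,0]]}}

```text
time: 21.7
tcp_pos: [0.4613, -0.0563, 0.0912]
tool_rot: [-2.424, -1.997, 0.0]
ft_force: [-1.7, 4.8, 1.0]
grip_width: 0.15
```

```bash
cat > lid.py <<'E'
from h import *
import sys
c=cap('scene',sys.argv[1]); W=world(c); xb=np.array([.9813,-.192]);yb=np.array([.192,.9813])
L=np.stack([(W[...,:2]-[.5770,-.0785])@xb,(W[...,:2]-[.5770,-.0785])@yb,W[...,2]],-1)
m=(abs(L[...,1])<.088)&(L[...,2]>.04)&(L[...,0]<-.005)&(L[...,0]>-.13)&(L[...,2]<.085)&(abs(L[...,1])>.04)
Q=L[m]
a=np.polyfit(Q[:,0],Q[:,2],1); r=Q[:,2]-np.polyval(a,Q[:,0]); g=abs(r)<.003; a=np.polyfit(Q[g,0],Q[g,2],1); print(m.sum(),g.sum(),'tilt deg',-np.degrees(np.arctan(a[0])),'z at hinge, front',a[1],np.polyval(a,-.12))
o=ctrl.observe(); print(o['tcp_pos'],o['ft_force'],o['grip_width']*94)
E
python3 lid.py s6
```

```text
1482 1268 tilt deg 0.30951584329975756 z at hinge, front 0.06946653362977577 0.07011478840197755
[ 0.46130878 -0.05632006  0.09115682] [-1.21937585  5.71514367  1.54078767] 14.273204272004103
```

Emit:
{"api": "move_arm", "payload": {"translation": [[0,0,0.05],[0,0,0.1],[0,0,0.15],[0,0,0.2],[0,0,0.2],[0,0,0.2],[0,0,0.2],[0,0,0.2],[0,0,0.2],[0,0,0.2]], "twist": [[0,0,0],[0,0,0],[0,0,0],[0,0,0],[0,0,0],[0,0,0],[0,0,0],[0,0,0],[0,0,0],[0,0,0]]}}

```text
time: 23.0
tcp_pos: [0.4614, -0.0564, 0.0901]
tool_rot: [-2.424, -1.997, 0.001]
ft_force: [-5.4, 5.4, 8.1]
grip_width: 0.151
```

```bash
python3 lid.py s7; python3 - <<'E'
from h import *
save(load('s7')['img'],'s7',(180,165,310,260),6)
E
```

```text
1477 1280 tilt deg -0.021014435466525056 z at hinge, front 0.06931465670800231 0.06927064417530812
[ 0.46147082 -0.05635726  0.0900996 ] [-3.82057551  6.25678251  8.62594464] 14.307169887750195
```

View pics/s7.png

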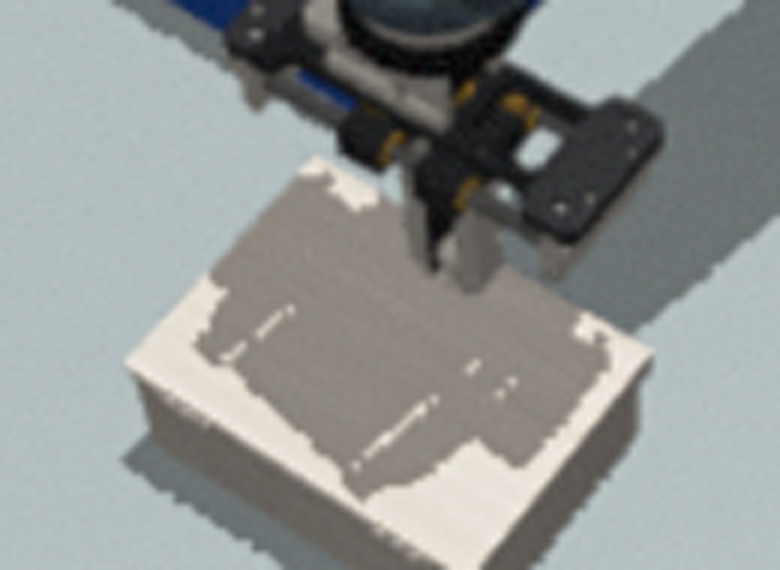

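The picture shows the box shut with the lid flat (measured tilt 0.0°) and 8.6 N of contact. I'll press briefly a little more, then raise the mirror lid.

Emit:
{"api": "move_arm", "payload": {"translation": [[0,0,0.1],[0,0,0.1],[0,0,0.1],[0,0,0],[0,0.1,-0.5],[0,0.2,-0.9],[0,0.3,-1.3],[0,0.45,-1.75],[0,0.6,-2.2],[0,0.8,-2.7]], "twist": [[0,0,0],[0,0,0],[0,0,0],[0,0,0],[0,0,0],[0,0,0],[0,0,0],[0,0,0],[0,0,0],[0,0,0]]}}

```text
time: 24.3
tcp_pos: [0.4704, -0.0581, 0.1166]
tool_rot: [2.424, 1.996, 0.003]
ft_force: [4.0, 4.9, -3.4]
grip_width: 0.151
```

```bash
python3 - <<'E'
from h import *
o=ctrl.observe(); print(o['tcp_pos'],o['ft_force'],o['grip_width']*94)
s=np.array([.4614,-.0564,.091])
for A in range(10,70,5):
    a=np.radians(A); x=-.118*np.cos(a)+.026*np.sin(a)+.118; z=.118*np.sin(a)+.026*np.cos(a)-.026
    p=s+[.9813*x,-.192*x,z]; print(A,(R.from_rotvec(o['tool_rot']).inv().apply(p-o['tcp_pos'])*100).round(2))
E
```

```text
[ 0.47038216 -0.05808804  0.11656931] [ 3.95089918  4.88035388 -3.441512  ] 14.23859964558334
10 [-0.01 -0.28  0.55]
15 [-0.01  0.16 -0.41]
20 [-0.01  0.69 -1.32]
25 [-0.01  1.3  -2.18]
30 [-0.01  1.97 -2.99]
35 [-0.01  2.72 -3.73]
40 [-0.01  3.53 -4.41]
45 [-0.01  4.39 -5.01]
50 [-0.01  5.31 -5.54]
55 [-0.01  6.26 -5.98]
60 [-0.    7.25 -6.34]
65 [-0.    8.27 -6.62]
```

Emit:
{"api": "move_arm", "payload": {"translation": [[0.1,0.1,-0.4],[0.1,0.35,-0.85],[0.1,0.65,-1.3],[0.1,0.95,-1.75],[0.1,1.3,-2.2],[0.1,1.6,-2.6],[0.1,1.95,-3],[0.1,2.3,-3.35],[0.1,2.7,-3.7],[0.1,3.1,-4.1]], "twist": [[0,0,0],[0,0,0],[0,0,0],[0,0,0],[0,0,0],[0,0,0],[0,0,0],[0,0,0],[0,0,0],[0,0,0]]}}

```text
time: 25.55
tcp_pos: [0.5003, -0.0634, 0.1577]
tool_rot: [2.425, 1.997, -0.001]
ft_force: [-0.5, -4.8, -3.6]
grip_width: 0.155
```

Emit:
{"api": "move_arm", "payload": {"translation": [[0,0.4,-0.3],[0,0.85,-0.6],[0,1.3,-0.9],[0,1.75,-1.2],[0,2.2,-1.45],[0,2.7,-1.65],[0,3.15,-1.85],[0,3.65,-2.05],[0,4.15,-2.25],[0,4.15,-2.25]], "twist": [[0,0,0],[0,0,0],[0,0,0],[0,0,0],[0,0,0],[0,0,0],[0,0,0],[0,0,0],[0,0,0],[0,0,0]]}}

```text
time: 26.8
tcp_pos: [0.5411, -0.0712, 0.18]
tool_rot: [2.425, 1.997, -0.0]
ft_force: [-1.2, -4.4, -1.2]
grip_width: 0.154
```

```bash
cat > ang.py <<'E'
from h import *
import sys
for cam in ('scene','top'):
    c=cap(cam,cam+sys.argv[1]); W=world(c); xb=np.array([.9813,-.192]);yb=np.array([.192,.9813])
    L=np.stack([(W[...,:2]-[.5770,-.0785])@xb,(W[...,:2]-[.5770,-.0785])@yb,W[...,2]],-1)
    if cam=='scene':
        m=(abs(L[...,1])>.05)&(abs(L[...,1])<.09)&(L[...,2]>.07)&(L[...,0]<.02)&(L[...,0]>-.12)&(L[...,2]<.2)
        Q=L[m]
        a=np.polyfit(Q[:,2],Q[:,0],1); g=abs(Q[:,0]-np.polyval(a,Q[:,2]))<.004; a=np.polyfit(Q[g,2],Q[g,0],1); print(g.sum(),'lid deg',np.degrees(np.arctan2(1,-a[0])))
    else:
        m=(abs(L[...,1])<.08)&(L[...,2]<.09)&(L[...,2]>.0)&(L[...,0]>-.125)&(L[...,0]<-.06); Q=L[m]
        if m.sum(): print('inside front z',m.sum(),np.percentile(Q[:,2],[5,25,50,75,95]).round(4))
o=ctrl.observe(); print(o['tcp_pos'],o['ft_force'],o['grip_width']*94)
A=np.hstack([load('scene'+sys.argv[1])['img'][165:265,180:310],load('top'+sys.argv[1])['img'][130:230,250:380]])
save(A,'fin'+sys.argv[1],s=3)
E
python3 ang.py f1
```

```text
1138 lid deg 59.498015907713324
inside front z 240 [0.0562 0.0599 0.0615 0.064  0.068 ]
[ 0.54083619 -0.07116555  0.17992398] [-1.94945283 -5.12384435 -2.04050993] 13.9102858504224
```

Emit:
{"api": "move_arm", "payload": {"translation": [[0,0.2,-0.05],[0,0.4,-0.15],[0,0.6,-0.2],[0,0.8,-0.25],[0,1,-0.3],[0,1.1,-0.3],[0,1.1,-0.3],[0,1.1,-0.3],[0,1.1,-0.3],[0,1.1,-0.3]], "twist": [[0,0,0],[0,0,0],[0,0,0],[0,0,0],[0,0,0],[0,0,0],[0,0,0],[0,0,0],[0,0,0],[0,0,0]]}}

```text
time: 28.15
tcp_pos: [0.5515, -0.0732, 0.1829]
tool_rot: [-2.425, -1.997, 0.001]
ft_force: [-1.9, -4.5, -1.2]
grip_width: 0.158
```

```bash
python3 ang.py f2
```

```text
1074 lid deg 64.65887259503975
inside front z 271 [0.0562 0.0602 0.0623 0.0646 0.0676]
[ 0.55146217 -0.07321215  0.18288266] [-2.64368577 -4.94992307 -0.79503448] 14.062269396120822
```

View pics/finf2.png

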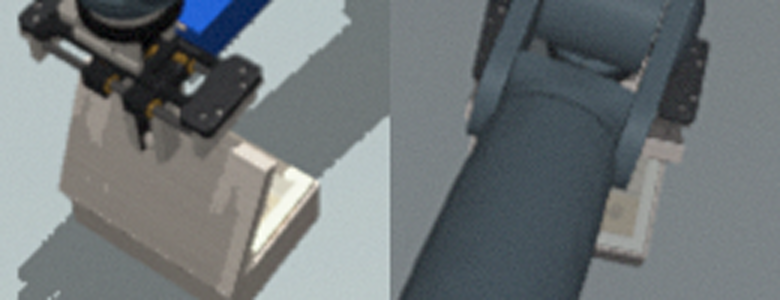

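The picture shows the mirror lid held up at about 65° (left, around (165,190)), and the white-framed cover lying flat in the box in both views ((285,205) and (635,215)). Handing in.

```bash
python3 -c "
from cell import ctrl
print(ctrl.sign_off())"
```

```text
the job is handed in; nothing more can be done
None
```

The job is done and handed in at about 28 s of the 59 s allowed. The hair stick is in the middle socket, both lids were lowered shut together, and the gripper is holding the mirror lid up by its knob.

- **Hair stick:** it went into the socket with almost no side load. It seated at the expected height with about 11 N of contact. I never got a camera view of the seated stick, because the lid and arm hid the socket, so this rests on height and force only.
- **Closing the lids:** they were lowered slowly over about 9 s. At the end the lid measured 0.0° tilt with about 8 N of contact. The lid face read about 1 mm higher than its nominal shut height, within the camera's 2 mm accuracy.
- **Mirror lid:** the last picture gives it at 64.7°. The inner cover is flat at rim height (about 0.06 m), and the grip on the knob is steady with small forces.
- **Other things:** I did not touch anything else on purpose, but I took no final picture of the whole counter.

The two cameras disagreed by 2–4 mm on position, so I used values between them, and the fit tolerated the difference.

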